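Stow a telescoping light baffle

ROBOT

A 6-joint arm with a two-finger parallel gripper is mounted at the origin on a cart in front of the work surface, level with it; the furniture and walls round the work are solid. World frame = base frame: x ahead of the robot, y to its left, z up, the work surface at z = 0. Lengths are in m, angles in rad, forces in N, time in s.
With the tool pointing down it reaches from about 0.3 to 0.95 m from the base axis. Payload 3.1 kg.
Tool frame: the origin (TCP) lies midway between the tips of the shut fingers; the grasp point (between the pads) lies 19 mm behind it; z points along the fingers, y is the line along which they close (so a half turn about z gives the same grasp; the last joint's range is limited). The gripper opens to 85 mm and grips with 20 to 120 N. Pads are 22 mm wide; open, the fingers measure 114 mm over their backs; the gripper's body (76 mm by 85 mm) begins 54 mm behind the grasp point. The pads swing forward as they close: fully open they stand 13 mm farther back than shut.
Start: joints at [-1.319, 0.308, 1.634, -0, 1.2, -0.07], TCP at [0.198, -0.593, 0.211] pointing down, gripper open.
Joint ranges: [-3.06, 3.06], [-0.79, 1.96], [0.05, 2.63], [-1.19, 4.34], [0.05, 2.64], [-2.94, 2.94]. Speed limits (rad/s): [2.79, 2.79, 3.14, 3.14, 3.14, 3.14].

INTERFACE

Orientations are given as a rotation vector (axis times angle).
In Python, from workcell import env, claw, grab_frame gives the robot as it stands. The module is installed in compiled form; this text tells all that it offers. Calls block until the motion is done:
- env.movep(position, orientation): joint-space move of the TCP to a pose.
- env.move_l(position, rot=None, velocity=0.15, threshold=None): straight line of the TCP; rot=None keeps the orientation; velocity is the mean speed in m/s. With threshold (N) it stops when the force on the tool has changed by that much, and returns True; else False.
- env.move_j(angles): joint-space move.
- claw.ungrasp() and claw.close(force=None): open the fingers fully, or close them until they stop; force is the grip in N (None keeps the last).
- env.dwell(seconds).
- env.inverse_kinematics(position, orientation): joint angles nearest the present ones, or None.
- env.read_state(): the state.
- grab_frame(name): name is "scene" or "side" or "wrist"; returns a dict with "img" (400x640x3 uint8, red, green, blue), "fx", "fy", "cx", "cy" (pixels), "cam_to_world" (4x4, takes a point from camera to world coordinates). Camera axes: x right, y up, looking along -z (the intrinsics and any distortion apply to the point x, -y, -z); pixel columns grow to the right and rows downward; lengths in m; the calibration is good to about 2 mm. The wrist camera is an equidistant fisheye: a pixel r from the principal point sees the ray r / f radians off the axis. A picture is of the moment at which its call begins. There is no depth.
A pose or a line that the arm cannot do raises env.PlanningError and nothing moves.
- env.hand_in(): hands the job in; it is judged then, once.
The state is a dict: "time": time; "qpos": joint angles; "qd": joint speeds; "joint_torque": joint torques, N m; "position": TCP position; "tool_rot": TCP orientation; "contact_force": force on the tool from outside, world axes, zero at the start; "moment": the same for the moment, N m; "width": finger opening in m; "finger_force": force on a finger pad.
Only numpy, scipy, OpenCV 4.12 (cv2) and the standard library are available. Lean on these libraries where they do the work, as an engineer would, in place of code of your own. Each camera call takes 0.05 s, during which the arm holds its last target. There are 200 camera calls.

TASK

Collapse the telescoping baffle of the white detector, innermost first: squeeze the orange-tabbed tube fully home into its sleeve before the sleeve is driven in, then push the two together fully home into the grey barrel. Once everything is home, swing the yellow keeper right across the end of the tube and let go, leaving the bottles, dishes, pen and pipette alone.

Things in the scene. Friction and masses are not known exactly. Their poses are not given: they have to be found in the camera images.
- baffle: Fixed instrument: white detector box (x -215 to -115 mm, 104 wide, 122 high) on a dark base plate (x -220 to 65, y -55 to 80 mm), with a grey barrel (54 mm diameter) out of which a two-section telescope slides. Origin on the table below the barrel's mouth; x is level, along the telescope, out of the barrel; z up. Telescope axis 62 mm above the table
- sleeve (a joint): how far (m) the aluminium sleeve (42 mm diameter) stands out of the barrel: 0 = home, black flange against the barrel's mouth; out to 0.095; starts 0.045 to 0.065. Slides with about 3 N, easier than the inner tube, so pushing the orange tab alone drives the sleeve in first. Stays where left
- tube (a joint): how far (m) the inner steel tube (33 mm diameter) stands out of the sleeve: 0 = home, its orange flange against the black one; out to 0.050; starts 0.026 to 0.040. It slides with about 6 N and stays where it is left
- sleeve_tab (a point): centre of the sleeve's black upright finger tab, mid-thickness, 110 mm above the table. The tab is 10 mm thick along the telescope, 36 mm wide, its top at 130 mm; one piece with its round flange (52 mm diameter). Above 90 mm height only the two tabs stand over telescope and barrel, so fingers may straddle both from above
- tube_tab (a point): centre of the inner tube's orange upright finger tab, mid-thickness, 110 mm above the table; same size as the black tab, on a 44 mm flange that closes the tube's outer end. With the tube home the two tabs touch (centres 10 mm apart, 20 mm over both)
- keeper (a joint): angle (rad) of the yellow keeper bar about its upright pin: 0 = closed, against its stop, bar straight across the end of the collapsed tube; at 1.57 the bar points along the baffle's +x, beside the tube. Starts 1.45 to 1.95; stays where left. Seen from above it closes clockwise. Needs about 1.5 N at the knob
- keeper_knob (a point): on the axis of the black upright round knob of the keeper (15 mm diameter, from 64 to 114 mm above the table), 99 mm above the table, 60 mm from the pin. The bar is 14 mm wide, 10 mm thick, 54 to 64 mm above the table
- keeper_pivot (a point): on the axis of the keeper's upright pin, 99 mm above the table; at x = 52 mm, y = 60 mm in the baffle's frame. Closed, the knob is at x = 52, y = 0 mm
- pipette: blue micropipette lying on the table, 240 x 47 x 30 mm; leave alone
- petri_pink: petri dish with pink medium, 61 mm across, 14 mm high; leave alone
- petri_0: petri dish with tan medium, 61 mm across, 14 mm high; leave alone
- reagent_1: brown bottle with a black cap, 98 mm high; leave alone
- reagent_2: white bottle with a green cap, 99 mm high; leave alone
- pen_4: green and white marker pen lying on the table, 135 mm long; leave alone

How it is judged:
By the outcome, as a careful person would: the job done as asked, in the order asked, and still so for the second after the job is handed in, with the robot touching nothing.
It also fails if it takes over 48 s, if anything falls off the work surface, if the arm or the gripper's body presses on something with over 40 N, if the wrist force passes 120 N, or if a joint passes its speed limit or range.

## Working session

There is one attempt and no reset: what is moved stays moved. The work goes in short steps, each a Python script; the robot and the scene stay as the last script left them, time stands still between calls to the robot, and variables do not carry over. Pictures are saved under pics/ and viewed, at most 10 in all, crops included, and the job is handed in when it is done.

```bash
mkdir -p pics; ls; python3 - <<'E'
from workcell import env, claw, grab_frame
import cv2,pickle,numpy as np
for n in ("scene","side"):
    f=grab_frame(n); cv2.imwrite(f"pics/{n}0.png",f["img"][:,:,::-1]); pickle.dump(f,open(f"{n}0.pkl","wb"))
    print(n,f["fx"],f["fy"],f["cx"],f["cy"],np.round(f["cam_to_world"],3).tolist())
s=env.read_state();print(s["time"],s["tool_rot"],s["width"])
E
```

```text
pics
scene 489.0458401579205 489.0458401579205 320.6004980970219 198.66681016757823 [[0.445, 0.631, -0.636, -0.351], [-0.896, 0.312, -0.317, -0.392], [-0.002, 0.71, 0.704, 1.076], [0.0, 0.0, 0.0, 1.0]]
side 443.42921359579935 443.42921359579935 320.7960406807859 193.73540949072697 [[0.958, 0.091, -0.27, 0.209], [-0.284, 0.385, -0.878, -1.052], [0.024, 0.918, 0.395, 0.574], [0.0, 0.0, 0.0, 1.0]]
0.1 [-3.09891423e+00 -5.02987361e-01  3.14021551e-04] 0.08563725184803582
```

View pics/scene0.png

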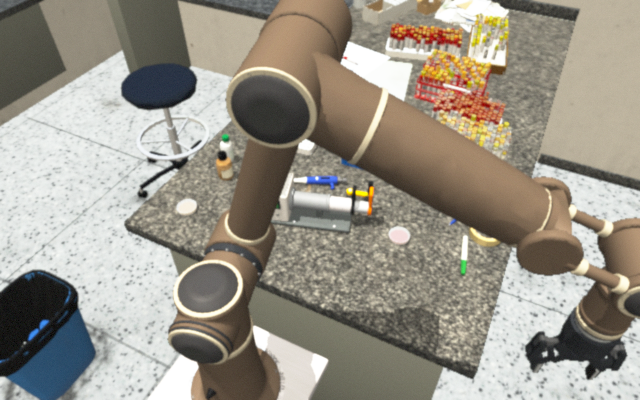

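View pics/side0.png

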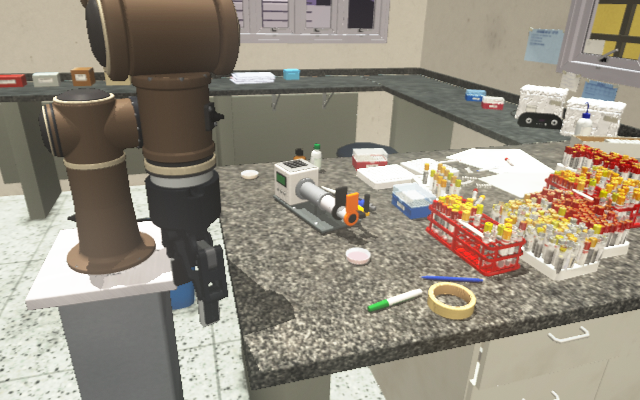

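The scene view shows the baffle at about (280–375, 180–230), with the orange tab near (371,197). In the side view the orange tab is near (352,205) and the black one near (340,197). I'll triangulate a rough position from these, then look with the wrist camera.

```bash
cat > h.py <<'E'
import numpy as np,cv2,pickle
def ray(f,u,v,fish=False):
    a=np.array([(u-f["cx"])/f["fx"],(v-f["cy"])/f["fy"]])
    if fish:
        r=np.linalg.norm(a)+1e-12; d=np.array([a[0]/r*np.sin(r),-a[1]/r*np.sin(r),-np.cos(r)])
    else: d=np.array([a[0],-a[1],-1])
    T=np.array(f["cam_to_world"]); d=T[:3,:3]@d
    return T[:3,3],d/np.linalg.norm(d)
def onz(f,u,v,z,fish=False):
    o,d=ray(f,u,v,fish); return o+d*(z-o[2])/d[2]
def tri(rs):
    A=sum(np.eye(3)-np.outer(d,d) for o,d in rs); b=sum((np.eye(3)-np.outer(d,d))@o for o,d in rs)
    return np.linalg.solve(A,b)
def hsv(f): return cv2.cvtColor(f["img"],cv2.COLOR_RGB2HSV)
E
python3 - <<'E'
from h import *
fs=[pickle.load(open(n+"0.pkl","rb")) for n in("scene","side")]
wins=[(330,410,150,240),(320,380,170,245)]
ims=[]
for f,(a,b,c,d) in zip(fs,wins):
    for nm,lo,hi in(("or",(5,180,120),(17,255,255)),("ye",(20,150,120),(32,255,255))):
        m=cv2.inRange(hsv(f),lo,hi); k=np.zeros_like(m);k[c:d,a:b]=m[c:d,a:b]
        ys,xs=np.nonzero(k); print(nm,len(xs),xs.min(),xs.max(),ys.min(),ys.max(),xs.mean(),ys.mean())
a=cv2.resize(fs[0]["img"][165:240,265:385],None,fx=5,fy=5)
b=cv2.resize(fs[1]["img"][150:240,265:385],None,fx=5,fy=5)[:,:]
cv2.imwrite("pics/c.png",cv2.resize(np.vstack([a,b]),(436,600))[:,:,::-1])
E
```

```text
or 66 368 373 186 214 369.92424242424244 200.86363636363637
ye 120 346 372 187 196 360.375 192.575
or 282 344 357 194 225 351.15248226950354 207.39361702127658
ye 50 348 368 193 215 359.52 205.7
```

View pics/c.png

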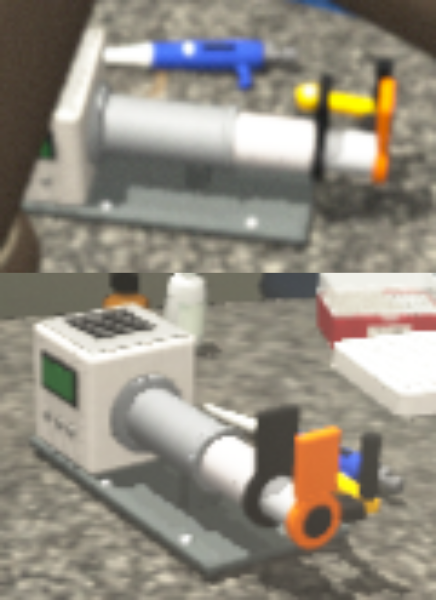

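Crop: upper view (scene) shows the orange tab top at about (372,186.5), the black tab top at (355,186.5), the knob top at (370,182) and the keeper pin at (349.5,191). Lower view (side) shows orange at (352.5,194), black at (342,188) and the knob at (367,194.5).

```bash
python3 - <<'E'
from h import *
s,d=[pickle.load(open(n+"0.pkl","rb")) for n in("scene","side")]
P={n:tri([ray(s,*a),ray(d,*b)]) for n,a,b in(("or",(371.8,186.5),(352.5,193.9)),("bl",(355.3,186.5),(342.1,187.8)),("kn",(370.4,182),(367.1,194.4)))}
for k in P: print(k,P[k].round(4))
print("pin",onz(s,349.5,191.4,.064).round(3))
ax=P["or"]-P["bl"];print(np.degrees(np.arctan2(ax[1],ax[0])),np.linalg.norm(ax))
from workcell import env,grab_frame
from scipy.spatial.transform import Rotation as R
p=(P["or"]+P["bl"])/2
st=env.read_state(); print(R.from_rotvec(st["tool_rot"]).as_matrix().round(3).tolist())
f=grab_frame("wrist"); T=np.array(f["cam_to_world"]); Tt=np.eye(4);Tt[:3,:3]=R.from_rotvec(st["tool_rot"]).as_matrix();Tt[:3,3]=st["position"]
print((np.linalg.inv(Tt)@T).round(3).tolist(),f["fx"],f["cx"],f["cy"])
E
```

```text
or [ 0.5998 -0.0759  0.1309]
bl [ 0.5844 -0.0332  0.1298]
kn [ 0.6446 -0.0567  0.1116]
pin [0.629 0.    0.064]
-70.26503396377329 0.04547710230088392
[[0.949, 0.316, -0.001], [0.316, -0.949, 0.002], [0.0, -0.002, -1.0]]
[[-0.001, 0.962, 0.275, 0.069], [1.0, 0.001, 0.001, -0.001], [0.001, 0.275, -0.962, -0.164], [0.0, 0.0, 0.0, 1.0]] 309.70691628693146 320.9202772959016 199.6808422108106
```

```bash
cat >> h.py <<'E'
from scipy.spatial.transform import Rotation as R
def rot(yaw_y):  # tool down, tool y along heading yaw_y (rad)
    y=np.array([np.cos(yaw_y),np.sin(yaw_y),0]); z=np.array([0,0,-1.]); x=np.cross(y,z)
    return R.from_matrix(np.c_[x,y,z]).as_rotvec()
E
python3 - <<'E'
from h import *
from workcell import env,grab_frame
a=np.radians(-70.3); p=[.592,-.0545,.30]
for h in(a,a+np.pi,a+np.pi/2,a-np.pi/2):
    q=env.inverse_kinematics(p,rot(h)); print(np.degrees(h),None if q is None else np.round(q,2))
q0=env.read_state()["qpos"]
best=min((a,a+np.pi),key=lambda h:abs(env.inverse_kinematics(p,rot(h))[5]-q0[5]))
print(np.degrees(best))
env.movep(p,rot(best)); s=env.read_state(); print(s["time"],s["position"],s["contact_force"])
f=grab_frame("wrist"); pickle.dump(f,open("w1.pkl","wb")); cv2.imwrite("pics/w1.png",f["img"][:,:,::-1])
E
```

```text
-70.3 [-0.17  0.18  1.61 -0.    1.35  1.06]
109.69999999999999 [-0.17  0.18  1.61 -0.    1.35 -2.08]
19.699999999999996 [-0.17  0.18  1.61 -0.    1.35 -0.51]
-160.3 [-0.17  0.18  1.61 -0.    1.35  2.63]
-70.3
2.5417 [ 0.59184454 -0.05548894  0.29975151] [ 0.76785147 -0.72831856  0.04661667]
```

View pics/w1.png

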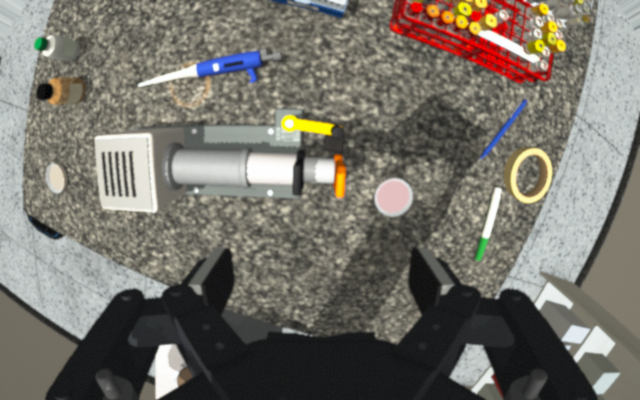

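The wrist view shows the barrel axis from about (175,167) to (300,173), the black tab at (298,172), the orange at (340,176), the pin at (290,124) and the yellow bar reaching (333,128). I'll enlarge this area to pick pixels precisely.

```bash
python3 - <<'E'
from h import *
f=pickle.load(open("w1.pkl","rb"))
c=cv2.resize(f["img"][100:220,160:360],None,fx=4,fy=4,interpolation=cv2.INTER_CUBIC)
cv2.imwrite("pics/w1c.png",c[:,:,::-1])
H=hsv(f)
for nm,lo,hi in(("or",(5,180,100),(17,255,255)),("ye",(20,150,120),(32,255,255))):
    m=cv2.inRange(H,lo,hi)[100:220,160:360]; ys,xs=np.nonzero(m); print(nm,len(xs),xs.min()+160,xs.max()+160,ys.min()+100,ys.max()+100)
E
```

```text
or 222 334 345 154 196
ye 719 282 343 115 196
```

View pics/w1c.png

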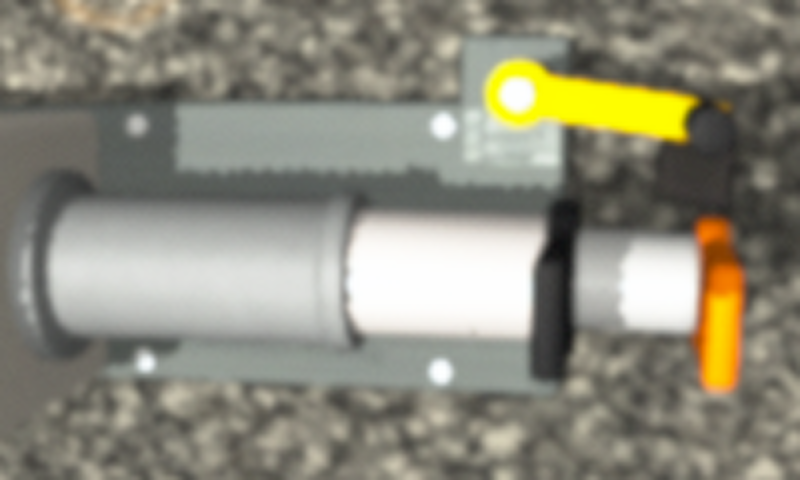

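Crop: the orange tab top is centred at full-image (340.5,182), the black at (297.7,179.5), the knob top at (338,131) and the pin at (289.3,123). The barrel axis runs from (175,166.6) to (292.5,168.5).

```bash
python3 - <<'E'
from h import *
f=pickle.load(open("w1.pkl","rb"))
g=lambda u,v,z:onz(f,u,v,z,True)
ax=[g(175,166.6,.062),g(240,167.6,.062),g(292.5,168.5,.062)]
o=g(340.5,182,.13);b=g(297.7,179.5,.13);k=g(338,131,.114);p=g(289.3,123,.066)
for n,v in(("a0",ax[0]),("a1",ax[1]),("a2",ax[2]),("or",o),("bl",b),("kn",k),("pin",p)): print(n,v.round(4))
for A,B in((ax[0],ax[2]),(b,o),(ax[0],o),(ax[0],b)): print(np.degrees(np.arctan2(*(B-A)[1::-1])),np.linalg.norm((B-A)[:2]))
h=np.arctan2(*(o-ax[0])[1::-1]); X=np.array([np.cos(h),np.sin(h)]);Y=np.array([-X[1],X[0]])
for n,v in(("kn",k),("pin",p),("or",o),("bl",b)): print(n,X@(v-ax[0])[:2],Y@(v-ax[0])[:2], "rel pin",X@(v-p)[:2],Y@(v-p)[:2])
E
```

```text
a0 [0.5253 0.1416 0.062 ]
a1 [0.5545 0.0479 0.062 ]
a2 [ 0.5764 -0.02    0.062 ]
or [ 0.5934 -0.0768  0.13  ]
bl [ 0.5803 -0.0313  0.13  ]
kn [ 0.6446 -0.0559  0.114 ]
pin [0.6321 0.0028 0.066 ]
-72.44155338639986 0.16949991191280808
-73.8510947148923 0.04732341207393782
-72.66477570451498 0.22873638392284204
-72.35535478903905 0.18142576094525836
kn 0.2240995475928873 0.05512146344498381 rel pin 0.05979430883676042 -0.005474621760360726
pin 0.16430523875612688 0.060596085205344534 rel pin 0.0 0.0
or 0.22873638392284204 -5.296429892299905e-18 rel pin 0.06443114516671515 -0.06059608520534455
bl 0.18142311535872793 0.0009797694115133582 rel pin 0.017117876602601043 -0.05961631579383118
```

```bash
cat >> h.py <<'E'
H=np.radians(-72.6); X=np.array([np.cos(H),np.sin(H),0]);Y=np.array([-X[1],X[0],0])
O=np.array([.6321,.0028,0])-.052*X-.060*Y
def W(x,y,z): return O+x*X+y*Y+np.array([0,0,z])
E
python3 - <<'E'
from h import *
from workcell import env,claw,grab_frame
print(W(.093,0,.13))
c=.0965
env.movep(W(c,0,.20),rot(H))
env.move_l(W(c,0,.097),velocity=.12,threshold=8)
s=env.read_state(); print(s["time"],s["position"],s["contact_force"])
claw.close(40)
s=env.read_state(); print(s["time"],s["width"],s["position"],s["contact_force"],s["finger_force"])
f=grab_frame("wrist"); pickle.dump(f,open("w2.pkl","wb")); 
g=grab_frame("side"); cv2.imwrite("pics/w2.png",np.hstack([cv2.resize(f["img"][80:360,140:500],(440,342)),cv2.resize(g["img"][120:280,260:428],(359,342))])[:,:,::-1])
E
```

```text
[ 0.58710625 -0.0542663   0.13      ]
4.0833 [ 0.58919256 -0.05777642  0.09807766] [ 0.13347123 -0.05771954  0.23752077]
4.7 0.01845351490225412 [ 0.58975543 -0.05715275  0.10012004] [-3.01475719  2.48775591 10.22574615] 41.49881958961487
```

View pics/w2.png

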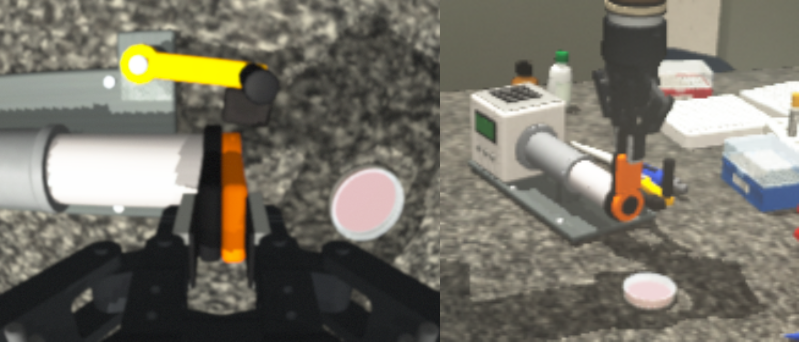

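Left panel: black and orange tabs sit together between the pads at about (205–245, 130–260), with a width of about 18–20 mm, so the tube is home. Next I'll push both into the barrel.

```bash
python3 - <<'E'
from h import *
from workcell import env,claw,grab_frame
s=env.read_state(); p=np.array(s["position"])
r=env.move_l(p-.080*X,velocity=.06,threshold=30)
s=env.read_state(); print(r,s["time"],X@(s["position"]-O),s["contact_force"])
if not r:
    r=env.move_l(np.array(s["position"])-.014*X,velocity=.025,threshold=22)
    s=env.read_state(); print(r,s["time"],X@(s["position"]-O),Y@(s["position"]-O),s["contact_force"],s["width"])
f=grab_frame("wrist"); cv2.imwrite("pics/w3.png",cv2.resize(f["img"][80:360,120:520],(700,490))[:,:,::-1])
E
```

```text
False 6.2833 0.0161098976282901 [ 0.49889411 -0.14097358  3.90610681]
True 6.7833 0.010466023153452889 0.0020701686602396198 [ 0.57178069 -2.03152475  1.01821316] 0.0180368375533724
```

View pics/w3.png

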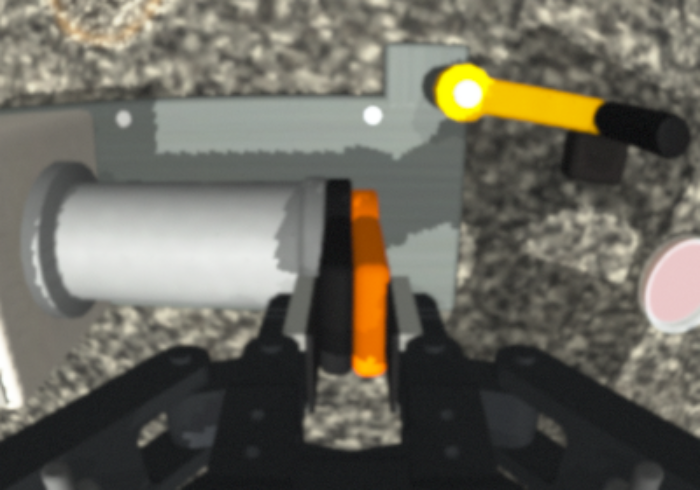

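The tabs are together against the barrel mouth: the black flange meets the barrel at about (325,240) and orange is alongside at (370,280). One more firm press, then release, rise and check.

```bash
python3 - <<'E'
from h import *
from workcell import env,claw,grab_frame
s=env.read_state(); p=np.array(s["position"])
r=env.move_l(p-.008*X,velocity=.02,threshold=30)
s=env.read_state(); print(r,s["time"],X@(s["position"]-O),s["contact_force"])
claw.ungrasp(); s=env.read_state(); p=np.array(s["position"]); print(X@(p-O),s["contact_force"])
env.move_l(p+[0,0,.11],velocity=.15)
env.movep(W(.1118,.0545,.22),rot(H+np.pi/2))
s=env.read_state(); print(s["time"],s["position"],W(.1118,.0545,.22))
f=grab_frame("wrist"); pickle.dump(f,open("w4.pkl","wb")); cv2.imwrite("pics/w4.png",cv2.resize(f["img"][50:400,100:540],(800,636))[:600,:,::-1])
E
```

```text
False 7.45 0.010305605243795021 [  5.31736437 -21.87704564  -2.17788417]
0.002073669184385847 [-0.04986818  0.17728264 -0.8432486 ]
10.5167 [ 0.64427981 -0.05570107  0.21927956] [ 0.64473432 -0.0559083   0.22      ]
```

View pics/w4.png

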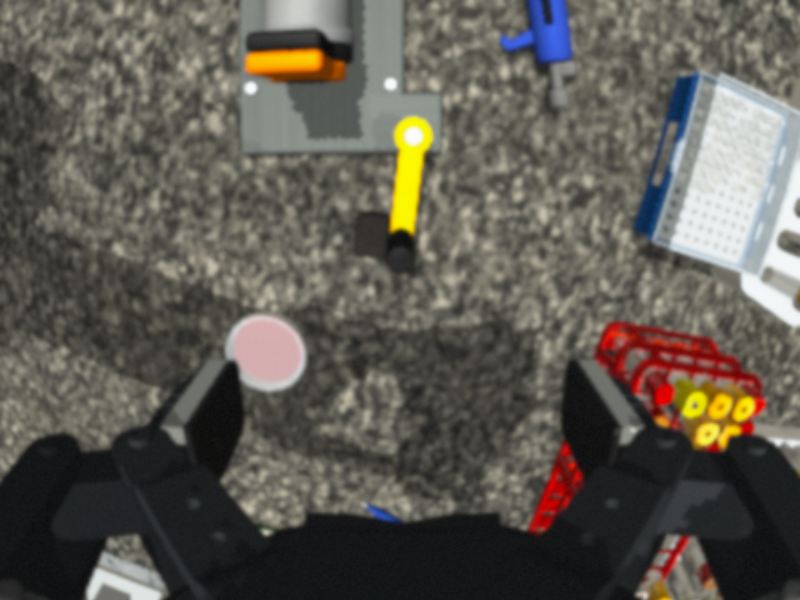

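The tabs are still together against the barrel (orange at about (295,62)). The bar runs from the pin at (413,135) to the knob at (400,260), centred between the fingers, and the nearest rack edge is at about (600,340).

```bash
cat > k.py <<'E'
from h import *
from workcell import env,claw,grab_frame
f=pickle.load(open("w4.pkl","rb"))
k=onz(f,320,193,.114,True); r=onz(f,430,240,.08,True)
for n,v in(("kn",k),("rack",r)): print(n,v,X@(v-O),Y@(v-O))
kx,ky=X@(k-O),Y@(k-O)
assert Y@(r-O)-ky>.075 and abs(kx-.1118)<.008 and abs(ky-.0545)<.008
th=np.arctan2(kx-.052,.060-ky); print("theta",th)
K=lambda t,z=.083:W(.052+.060*np.sin(t),.060-.060*np.cos(t),z)
print(env.move_l(K(th),velocity=.12,threshold=8))
claw.close(25); s=env.read_state(); print(s["time"],s["width"],s["contact_force"])
for t in np.linspace(th,0,9)[1:]:
    r=env.move_l(K(t),velocity=.06,threshold=25); s=env.read_state()
    print(round(t,2),r,s["time"],np.round(s["contact_force"],1))
    if r: break
E
python3 k.py
```

```text
kn [ 0.64298357 -0.05598726  0.114     ] 0.11135180795557385 0.05280575115284566
rack [ 0.77800711 -0.07925684  0.08      ] 0.17393412033783395 0.17469210561793203
theta 1.450171158690891
False
12.5167 0.01320512580394677 [-0.13036347 -0.00528749  1.31193752]
1.27 False 12.85 [ 1.9 -3.  -1.4]
1.09 False 13.1833 [ 1.5 -1.8  1. ]
0.91 False 13.5167 [0.4 0.1 3. ]
0.73 False 13.85 [2.3 1.7 3.2]
0.54 False 14.1833 [2.1 1.5 2.2]
0.36 False 14.5167 [3.3 1.2 2.3]
0.18 False 14.85 [4.5 1.9 3.3]
0.0 False 15.1833 [3.6 2.5 3.5]
```

```bash
python3 - <<'E'
from h import *
from workcell import env,claw,grab_frame
p=np.array(env.read_state()["position"])
r=env.move_l(p-.008*X,velocity=.03,threshold=10); s=env.read_state(); print(r,s["time"],X@(s["position"]-O),Y@(s["position"]-O),s["contact_force"])
claw.ungrasp(); p=np.array(env.read_state()["position"])
env.move_l(p+[0,0,.14],velocity=.15)
f=grab_frame("wrist"); g=grab_frame("side")
pickle.dump(f,open("w5.pkl","wb"))
cv2.imwrite("pics/w5.png",np.hstack([cv2.resize(f["img"][0:300,160:480],(440,412)),cv2.resize(g["img"][130:270,260:382],(359,412))])[:,:,::-1])
print(env.read_state()["time"])
E
```

```text
True 15.475 0.04735271504492793 0.00011956194829643075 [-0.66339893 -1.9011207   1.42641189]
17.35
```

View pics/w5.png

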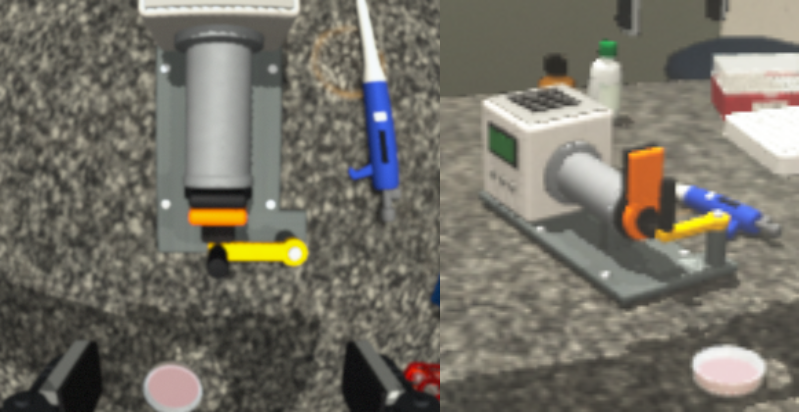

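The picture shows the black and orange tabs together against the barrel. The yellow bar lies straight across the tube end, pin (295,252) to knob (217,258), and the gripper is clear.

```bash
python3 -c "
from workcell import env
print(env.hand_in())"
```

```text
the job is handed in; nothing more can be done
None
```

The job is handed in at about 17 s on the robot's clock: the tube was squeezed home first, then tube and sleeve were pushed home into the barrel, and the keeper was swung closed to its stop and released; the last camera views agree, and nothing else was touched.

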